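# Gauge a wheel axle in the bench micrometer

### The job

Lay the loose wheel axle in the two Vs of the bench micrometer, plain end under the spindle, slide it gently home against the back stop and let go of it. Then wind the ratchet cap on top of the micrometer clockwise until it slips, and stop there - within an eighth of a turn of its slipping - so that the axle stays clamped under the ratchet's light measuring force. Turn only the cap, never the thimble under it, and leave the grease tin and the feeler gauge where they are.

Things in the scene. Friction and masses are not known exactly. Their poses are not given: they have to be found in the camera images.
- axle: Loose wheel axle of bright steel, about 0.2 kg, 170 mm long: a plain round journal, 14 mm diameter, 144 mm long, then a darker threaded end, 10 mm diameter, 26 mm long; the plain end is tapered over 4 mm. Origin on its axis at mid length; +x points along it to the plain end (85 mm away), the threaded end is at -x; the centre of mass is at x 6 mm. It lies on the cabinet top, axis 7 mm up.
- micrometer: Grey cast bench micrometer, fixed, 196 x 80 x 191 mm high. Origin on the cabinet top under the vertical spindle axis; z up, +x from its open front (edge at x -128 mm) to its column (from x 30 mm). Base top at z 16 mm. The head over the V anvil: a 16 mm nose down to z 79 mm, above it a boss of 28 mm diameter, z 96 to 132 mm; behind it a black read-out box up to z 158 mm.
- v_anvil (a point): Axis of a seated axle at the V anvil, under the spindle: micrometer x 0, z 54 mm; axes as the micrometer's. Steel block 14 mm long (along x), 29 mm wide, with an open 90 degree V groove along x whose mouth is 20 mm wide, at this height. The head is above it: the axle has to enter from the front, along +x.
- v_rest (a point): The same at the front V rest, micrometer x -118 mm, z 54 mm: a like block, 12 mm long. Between the two Vs the axle is free for 105 mm for the fingers. An axle lying in both Vs and home against the stop has its origin at micrometer x -76, y 0, z 54 mm.
- back_stop: Fixed steel stop pin, 9 mm diameter, behind the V anvil on the line of the seated axle. Origin at the centre of its flat face (micrometer x 9 mm, z 54 mm), which looks towards the front (-x).
- spindle: Measuring spindle, 8 mm diameter, over the V anvil; it moves only up and down. Origin at the centre of its lower face: 61 mm above the cabinet top when it touches a seated axle; it starts 4.8 to 7.8 mm higher. It goes down 10 mm for each clockwise turn (from above) of the thimble and stays where it is left.
- thimble: Bright graduated thimble on the head, 22.4 mm diameter, 28 mm high, turning about the spindle axis without rising or sinking. Origin on the axis at its lower edge, 140 mm above the cabinet top; z up, its x axis turns with it. It drives the spindle directly, with nothing to limit the force: do not turn it by hand.
- ratchet: Dark ribbed ratchet cap on the thimble, 16 mm diameter, 22 mm high: turn it here. Origin on the axis at its lower edge, 169 mm above the cabinet top, 1 mm over the thimble. It drives the thimble clockwise (from above) with about 0.024 N m; once the spindle bears on the axle it slips smoothly at 0.046 N m, the thimble stands still, the axle held by some 14 N. x starts in line with the thimble's.
- grease_tin: Green tin with a pale lid, 67 mm diameter, 48 mm high, a bystander. Origin at the centre of its underside.
- feeler_gauge: Folded steel feeler gauge lying flat, 13 x 90 x 10 mm, a bystander. Origin at the centre of its underside.
- plain_end (a point): Centre of the axle's flat plain end face; axes as the axle's. It belongs against the back stop.

How it is judged:
By the outcome, as a careful person would: the job done as asked, in the order asked, and still so for the second after the job is handed in, with the robot touching nothing.
It also fails if it takes over 72 s, if anything falls off the work surface, if the arm or the gripper's body presses on something with over 40 N, if the wrist force passes 120 N, or if a joint passes its speed limit or range.

### The arm

A 6-joint arm with a two-finger parallel gripper is mounted at the origin on a cart in front of the work surface, level with it; the furniture and walls round the work are solid. World frame = base frame: x ahead of the robot, y to its left, z up, the work surface at z = 0. Lengths are in m, angles in rad, forces in N, time in s.
With the tool pointing down it reaches from about 0.275 to 0.85 m from the base axis. Payload 5.2 kg.
Tool frame: the origin (TCP) lies on the centre line of the jaws, within the pads' length; the fingertips stand ctrl.tcp_to_tips ahead of it and the grasp point (between the pads) lies 3 mm ahead of it (ctrl.tcp_to_tips is the distance from the TCP to the fingertips, in m); z points along the fingers, y is the line along which they close (so a half turn about z gives the same grasp; the last joint's range is limited). The gripper opens to 85 mm and grips with 20 to 120 N. Pads are 22 mm wide; open, the fingers measure 114 mm over their backs; the gripper's body (76 mm by 85 mm) begins 54 mm behind the grasp point. The pads swing forward as they close: fully open they stand 13 mm farther back than shut.
Start: joints at [-1.313, 0.259, 1.535, -0, 1.348, -0.203], TCP at [0.245, -0.493, 0.253] pointing down, gripper open.
Joint ranges: [-3.14, 3.14], [-0.91, 2.08], [0.19, 2.58], [-1.22, 4.36], [0.22, 2.71], [-3.12, 3.12]. Speed limits (rad/s): [2.57, 2.57, 3.14, 3.14, 3.14, 3.14].

### API

Orientations are given as a 3x3 rotation matrix whose columns are the frame's x, y, z axes.
In Python, from bench import ctrl gives the robot as it stands.
- The arm moves only by the tool apply_moves, never from a script. Its argument "deltas" is a list of rows, each a list of 3 entries, a list of its own where there are three numbers: the opening, from 0 (shut) to 1 (fully open), then the shift along the world's x, y, z in cm, then the turn, a rotation vector about the world's x, y, z in degrees. In form: [[fingers, [x, y, z], [wx, wy, wz]], ...]. A call has 1 to 12 rows; each row shifts and turns the commanded pose from where the row before left it; what a row does not reach is not made up. A row lasts 1/10 s, in which the tool goes at most 50 mm and 8.59 degrees, less where a joint would pass 70% of its speed; a pose out of reach is approached as far as the arm can. A call with a gripper value outside its range is refused whole. The fingers move at their own pace and stop on an object; "newtons" is the grip in N (left out, the last holds). Time passes only in rows, so rows that do not move let the fingers close. It gives the time, the measured TCP pose, the force, the opening and the grip force at its end, in the units of the state.
- ctrl.observe(): the state, without advancing time (a new reading comes with each control period).
- ctrl.camera(name): name is "scene" or "top" or "wrist"; returns a dict with "frame" (420x560x3 uint8, red, green, blue), "depth" (420x560 float32, m along the optical axis (not along the pixel's ray), 0 where there is no reading), "mtx" (3x3 intrinsics, pixels), "pose" (4x4, takes a point from camera to world coordinates). Camera axes: x right, y up, looking along -z (the intrinsics and any distortion apply to the point x, -y, -z); pixel columns grow to the right and rows downward; lengths in m; the calibration is good to about 2 mm. The wrist camera is an equidistant fisheye: a pixel r from the principal point sees the ray r / f radians off the axis. A picture is of the moment at which its call begins.
- ctrl.sign_off(): hands the job in; it is judged then, once.
The state is a dict: "time_s": time; "qpos": joint angles; "qvel": joint speeds; "effort": joint torques, N m; "tool_pos": TCP position; "tool_rot": TCP orientation; "contact_force": force on the tool from outside, world axes, zero at the start; "torque": the same for the moment, N m; "opening": finger opening in m; "grasp_force": force on a finger pad.
Only numpy, scipy, OpenCV 4.12 (cv2) and the standard library are available. Lean on these libraries where they do the work, as an engineer would, in place of code of your own. Each camera call takes 0.05 s, during which the arm holds its last target. There are 200 camera calls.

## Working session

There is one attempt and no reset: what is moved stays moved. The work goes in short steps, Python scripts to look and compute and a tool call to move; the robot and the scene stay as the last step left them, time stands still between calls to the robot, and variables do not carry over. Pictures are saved under pics/ and viewed, at most 10 in all, crops included, and the job is handed in when it is done.

Besides the shell and the picture viewer there is one more tool, called after ">>>" as name(argument=value, ...), one argument or row to a line, values as JSON. apply_moves: Moves the arm, as the interface text tells. Its arguments: {"type":"object","properties":{"deltas":{"type":"array","items":{"type":"array"}},"newtons":{"type":"number"}},"required":["deltas"]}

```bash
mkdir -p pics; ls; cat > h.py <<'E'
import numpy as np, cv2
from bench import ctrl
def cloud(c):
    h,w=c["depth"].shape; K=c["mtx"]; d=c["depth"].astype(float)
    u,v=np.meshgrid(np.arange(w),np.arange(h))
    p=np.stack([(u-K[0,2])/K[0,0]*d,-(v-K[1,2])/K[1,1]*d,-d],-1)
    return p@c["pose"][:3,:3].T+c["pose"][:3,3]
E
python3 - <<'E'
from h import *
s=ctrl.observe(); print(s["time_s"],s["tool_pos"],s["tool_rot"],ctrl.tcp_to_tips)
for n in("scene","top"):
    c=ctrl.camera(n); np.savez(n,**c); cv2.imwrite(f"pics/{n}0.png",c["frame"][:,:,::-1]); print(n,c["mtx"],c["pose"],c["depth"].min(),c["depth"].max(),c.keys())
E
```

```text
pics
0.0 [ 0.24443142 -0.49213781  0.25245454] [[ 8.95733264e-01  4.44591590e-01 -4.87976176e-04]
 [ 4.44591704e-01 -8.95731504e-01  1.81367789e-03]
 [ 3.69250301e-04 -1.84152177e-03 -9.99998236e-01]] 0.022
scene [[456.14480037   0.         280.04187315]
 [  0.         456.14480037 206.14771363]
 [  0.           0.           1.        ]] [[-0.72265491  0.25470372 -0.64256976 -0.01581573]
 [-0.69118895 -0.27336285  0.66897727  0.49963669]
 [-0.0052637   0.92757683  0.3735954   0.45418849]
 [ 0.          0.          0.          1.        ]] 0.0 3.9996607 dict_keys(['frame', 'depth', 'mtx', 'pose'])
top [[419.41937839   0.         277.99062336]
 [  0.         419.41937839 206.87891459]
 [  0.           0.           1.        ]] [[ 1.17657762e-01  9.72777678e-01 -1.99650296e-01  3.44943352e-01]
 [-9.93054123e-01  1.15174435e-01 -2.40490795e-02 -6.69445017e-02]
 [-3.99797654e-04  2.01093110e-01  9.79572050e-01  9.50171190e-01]
 [ 0.00000000e+00  0.00000000e+00  0.00000000e+00  1.00000000e+00]] 0.0 2.17716 dict_keys(['frame', 'depth', 'mtx', 'pose'])
```

View pics/scene0.png

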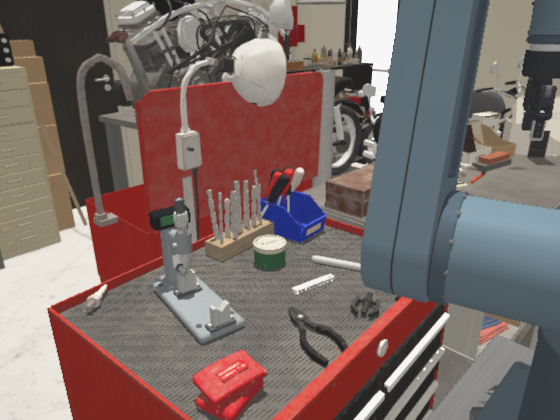

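View pics/top0.png

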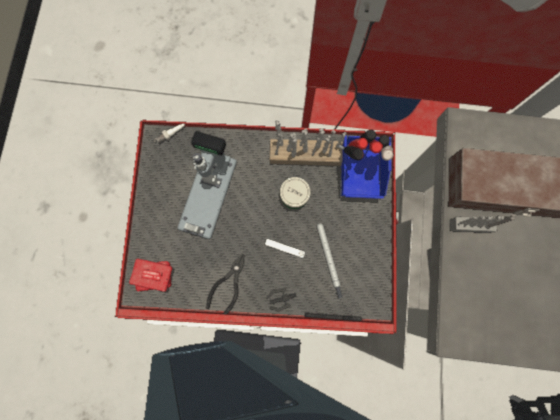

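Scene: the micrometer is at left with its head near (180,230). The top view shows its head at about (205,160) and base front at (195,235). The axle runs (321,225) to (339,295) with its dark threaded end at the bottom. The tin is at (295,192) and the feeler at (285,248).

```bash
python3 - <<'E'
from h import *
for n in("top","scene"):
    c=dict(np.load(n+".npz")); P=cloud(c); f=c["frame"].astype(int); z=P[...,2]
    x0=P[...,0];y0=P[...,1]
    hsv=cv2.cvtColor(c["frame"],cv2.COLOR_RGB2HSV)
    def rep(name,m):
        k,l,st,ce=cv2.connectedComponentsWithStats(m.astype(np.uint8))
        for i in range(1,k):
            if st[i,4]>60:
                q=P[l==i]; r=cv2.minAreaRect(q[:,:2].astype(np.float32)*1000)
                print(n,name,st[i],np.round(r[0],1),np.round(r[1],1),round(r[2],1),"z",np.round(np.percentile(q[:,2],[5,50,95])*1000,1))
    box=(x0>.2)&(x0<.75)&(y0>-.4)&(y0<.35)
    rep("low",box&(z>.004)&(z<.0145)&(hsv[...,2]>110)&(hsv[...,1]<80))
    rep("base",box&(z>.010)&(z<.022)&(hsv[...,1]<110)&(y0>0))
    rep("hi",box&(z>.16)&(z<.21)&(y0>0))
    rep("ratch",box&(z>.180)&(z<.2)&(y0>0))
    rep("mid",box&(z>.035)&(z<.056)&(y0>-.2))
    print("floor z",np.median(z[box&(abs(z)<.01)]))
c=np.load("top.npz")["frame"]; s=np.load("scene.npz")["frame"]
a=cv2.resize(c[115:320,115:365],None,fx=3,fy=3,interpolation=cv2.INTER_CUBIC)[:600]
b=cv2.resize(s[190:345,140:260],None,fx=5,fy=3.87,interpolation=cv2.INTER_CUBIC)
cv2.imwrite("pics/topc.png",a[:,:,::-1]);
b=cv2.resize(s[190:340,140:260],None,fx=4,fy=4,interpolation=cv2.INTER_CUBIC); cv2.imwrite("pics/scc.png",b[:,:,::-1])
E
```

```text
top low [203 189  24  49  98] [505.7  94.6] [ 14.7 119.6] 76.5 z [ 8.8 13.  14.3]
top low [317 223  22  64 288] [ 442.2 -166.5] [145.9  14.2] 21.2 z [ 8.4 12.6 14.2]
top low [265 239  39  18 244] [447.  -68.7] [89.5 15.6] 77.6 z [ 6.2  9.4 12.2]
top base [117 119 152 175 325] [582.  243.7] [243.6 506.9] 56.6 z [14.2 17.1 19.8]
top base [155 123  29  19 162] [687.8 232.8] [21.9 73.1] 48.0 z [11.9 16.1 20.4]
top base [ 177  158   59   81 1997] [548.4 122.9] [ 80.2 194.6] 80.1 z [12.5 15.8 19.7]
top base [205 253  39  61 484] [356.4  46.7] [ 60.6 137.6] 75.2 z [10.3 13.  15.6]
top hi [192 153  13  14 137] [577.8 116. ] [18.4 22.6] 56.1 z [162.8 179.9 192.5]
top hi [170 341  52   8  87] [243.1  62.5] [ 0.8 88.7] 14.8 z [176.2 194.6 209. ]
top ratch [192 153  10  10  68] [578.4 117.3] [15.4 15.2] 58.6 z [181.4 190.3 192.9]
top mid [201 175  16   8  80] [577.7 117.4] [29.6 14.3] 84.5 z [38.2 47.4 54.1]
top mid [280 177  30  30 712] [568.6 -76.9] [66.5 64.3] 6.7 z [43.7 46.5 49.4]
top mid [183 222  16  11  91] [462.6 138.5] [29.7 12.3] 79.7 z [40.3 50.8 54.8]
top mid [129 258  42  33 960] [
[... 1001 characters left out ...]
9]
scene ratch [361 272  26  17 241] [212.4 115. ] [27.1 12.3] 11.6 z [181.4 190.8 199. ]
scene mid [252 208  50  22 392] [ 633.8 -158.6] [117.  52.] 7.5 z [35.9 45.2 55.2]
scene mid [225 222  18  16 161] [667.7 -67.8] [26.9 41.7] 28.1 z [36.6 45.8 54.6]
scene mid [213 229  11  15  88] [667.7 -27.8] [12.5 34.8] 71.0 z [36.8 46.3 55. ]
scene mid [253 235  34  20 551] [567.4 -76.4] [66.3 66.9] 43.0 z [37.4 45.5 47.5]
scene mid [164 262  33  25 398] [602.9 112.6] [32.8 68.4] 81.2 z [35.8 45.6 54.7]
scene mid [210 300  21  20 260] [461.3 137.3] [29.8 15. ] 77.4 z [36.1 45.6 53.3]
scene mid [ 193  350   75   54 2070] [350.3 211.9] [82.1 56.5] 82.8 z [35.9 39.  41.4]
floor z -0.0006884129439145015
```

View pics/topc.png

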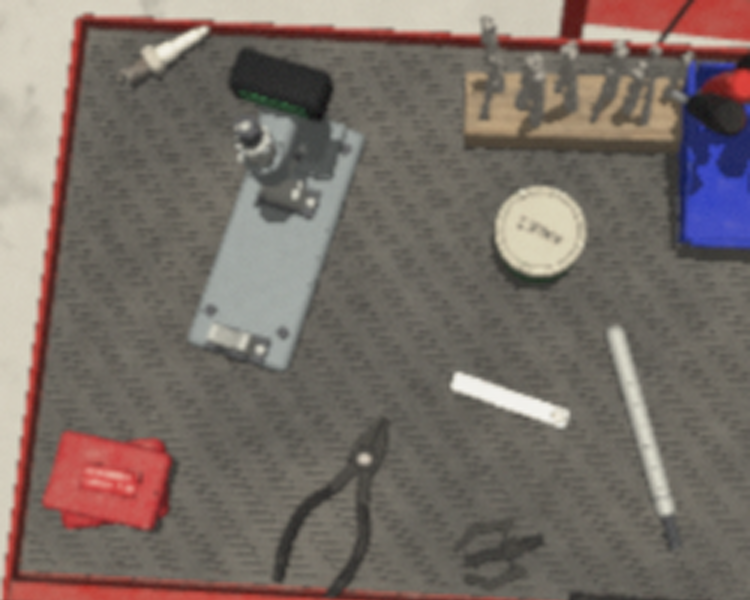

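Measured: micrometer yaw about -10° with its spindle at (577.2,117.5) mm. V rest and cap agree with the given sizes to about 1 mm. Axle yaw is 21.2°, plain end towards +x+y, and its COM is near (435.7,-169.0) mm.

>>> apply_moves(
  deltas=[
    [0.45, [1.91, 3.23, -1.0], [0, 0, -0.52]],
    [0.45, [1.91, 3.23, -1.0], [0, 0, -0.52]],
    [0.45, [1.91, 3.23, -1.0], [0, 0, -0.52]],
    [0.45, [1.91, 3.23, -1.0], [0, 0, -0.52]],
    [0.45, [1.91, 3.23, -1.0], [0, 0, -0.52]],
    [0.45, [1.91, 3.23, -1.0], [0, 0, -0.52]],
    [0.45, [1.91, 3.23, -1.0], [0, 0, -0.52]],
    [0.45, [1.91, 3.23, -1.0], [0, 0, -0.52]],
    [0.45, [1.91, 3.23, -1.0], [0, 0, -0.52]],
    [0.45, [1.91, 3.23, -1.0], [0, 0, -0.52]],
    [0.45, [0, 0, 0], [0, 0, 0]],
    [0.45, [0, 0, 0], [0, 0, 0]],
  ],
)

```text
time_s: 1.3
tool_pos: [0.4355, -0.1688, 0.1529]
tool_rot: [[0.931, 0.364, -0.001], [0.364, -0.931, 0.0], [-0.001, -0.001, -1.0]]
contact_force: [-0.2, -0.7, 0.1]
opening: 0.0386
grasp_force: 0.0
```

```bash
cat >> h.py <<'E'
def st():
    s=ctrl.observe(); R=s["tool_rot"]
    print("t",s["time_s"],"tcp",np.round(s["tool_pos"]*1000,1),"yaw",round(np.degrees(np.arctan2(R[1,0],R[0,0])),2),"tilt",np.round(R[:2,2],4),
     "F",np.round(s["contact_force"],2),"T",np.round(s["torque"],3),"open",round(s["opening"]*1000,1),"g",np.round(s["grasp_force"],1),"q6",round(s["qpos"][5],3),round(s["qpos"][0],3))
E
python3 - <<'E'
from h import *
st()
c=ctrl.camera("wrist"); cv2.imwrite("pics/w1.png",c["frame"][:,:,::-1]); np.savez("w1",**c)
E
```

```text
t 1.3 tcp [ 435.5 -168.8  152.9] yaw 21.36 tilt [-0.0012  0.0004] F [-0.2  -0.73  0.08] T [-0.044 -0.005  0.014] open 38.6 g 0.0 q6 0.589 -0.609
```

View pics/w1.png

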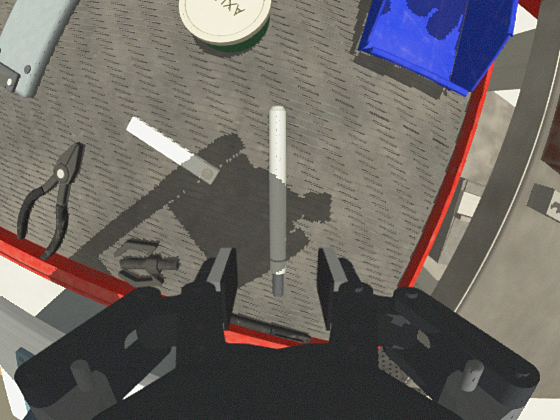

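The wrist view shows the axle vertical at column 278, centred between the fingers with the plain end away. I'll go down and grip.

>>> apply_moves(
  deltas=[
    [0.45, [0, 0, -3.0], [0, 0, 0]],
    [0.45, [0, 0, -3.0], [0, 0, 0]],
    [0.45, [0, 0, -3.0], [0, 0, 0]],
    [0.45, [0, 0, -2.0], [0, 0, 0]],
    [0.45, [0, 0, -1.2], [0, 0, 0]],
    [0.45, [0, 0, -0.5], [0, 0, 0]],
    [0.3, [0, 0, 0], [0, 0, 0]],
    [0.1, [0, 0, 0], [0, 0, 0]],
    [0.0, [0, 0, 0], [0, 0, 0]],
    [0.0, [0, 0, 0], [0, 0, 0]],
    [0.0, [0, 0, 0], [0, 0, 0]],
    [0.0, [0, 0, 0], [0, 0, 0]],
  ],
  newtons=50,
)

```text
time_s: 2.55
tool_pos: [0.436, -0.1702, 0.027]
tool_rot: [[0.932, 0.362, 0.001], [0.362, -0.932, -0.001], [0.0, 0.002, -1.0]]
contact_force: [-2.2, -3.3, 5.8]
opening: 0.0116
grasp_force: 49.4
```

Opening 11.6 mm on a 14 mm journal suggests gripping above the axis. I'll reopen, go 3 mm lower and regrip.

>>> apply_moves(
  deltas=[
    [0.3, [0, 0, 0], [0, 0, 0]],
    [0.3, [0, 0, 0], [0, 0, 0]],
    [0.3, [0, 0, -0.2], [0, 0, 0]],
    [0.3, [0, 0, -0.15], [0, 0, 0]],
    [0.3, [0, 0, 0], [0, 0, 0]],
    [0.0, [0, 0, 0], [0, 0, 0]],
    [0.0, [0, 0, 0], [0, 0, 0]],
    [0.0, [0, 0, 0], [0, 0, 0]],
    [0.0, [0, 0, 0], [0, 0, 0]],
  ],
)

```text
time_s: 3.45
tool_pos: [0.4355, -0.1695, 0.0228]
tool_rot: [[0.932, 0.362, -0.0], [0.362, -0.932, 0.0], [-0.0, -0.0, -1.0]]
contact_force: [-0.1, -0.0, 1.6]
opening: 0.0119
grasp_force: 48.7
```

```bash
python3 -c "
from h import *
st()"
```

```text
t 3.45 tcp [ 435.5 -169.5   22.8] yaw 21.2 tilt [-0.0001  0.0001] F [-0.09 -0.01  1.58] T [ 0.067  0.054 -0.003] open 11.9 g 48.7 q6 0.59 -0.611
```

Contact force is now near zero, so the grip is clean. Lift, then traverse to in front of the micrometer.

>>> apply_moves(
  deltas=[
    [0, [0, 0, 1.0], [0, 0, 0]],
    [0, [0, 0, 2.5], [0, 0, 0]],
    [0, [0, 0, 2.5], [0, 0, 0]],
    [0, [0, 0, 2.5], [0, 0, 0]],
    [0, [0.1, 2.0, 0], [0, 0, -2.2]],
    [0, [0.1, 4.0, 0], [0, 0, -4.0]],
    [0, [0.1, 4.0, 0], [0, 0, -4.0]],
    [0, [0.1, 4.0, 0], [0, 0, -4.0]],
    [0, [0.1, 4.0, 0], [0, 0, -4.0]],
    [0, [0.1, 4.0, 0], [0, 0, -4.0]],
    [0, [0.1, 3.0, 0], [0, 0, -3.0]],
    [0, [0.1, 2.0, 0], [0, 0, -2.0]],
  ],
)

```text
time_s: 4.65
tool_pos: [0.443, 0.1025, 0.1083]
tool_rot: [[0.994, -0.105, 0.0], [-0.105, -0.994, 0.0], [0.0, -0.0, -1.0]]
contact_force: [-0.2, -0.5, -2.2]
opening: 0.0117
grasp_force: 49.1
```

>>> apply_moves(
  deltas=[
    [0, [0.1, 2.0, 0], [0, 0, -2.0]],
    [0, [0.1, 1.5, 0], [0, 0, -1.5]],
    [0, [0.0, 0.5, 0], [0, 0, -0.5]],
    [0, [0, 0, 0], [0, 0, 0]],
    [0, [0, 0, 0], [0, 0, 0]],
  ],
)

```text
time_s: 5.15
tool_pos: [0.4455, 0.1399, 0.1079]
tool_rot: [[0.985, -0.173, -0.0], [-0.173, -0.985, -0.0], [-0.0, 0.0, -1.0]]
contact_force: [0.4, -0.2, -2.9]
opening: 0.0115
grasp_force: 49.1
```

```bash
python3 - <<'E'
from h import *
st()
for n in("top","scene"):
    c=ctrl.camera(n); P=cloud(c); z=P[...,2]
    np.savez(n+"2",**c); cv2.imwrite(f"pics/{n}2.png",c["frame"][:,:,::-1])
    m=(z>.08)&(z<.104)&(P[...,0]>.34)&(P[...,0]<.56)&(P[...,1]>.08)&(P[...,1]<.2)
    k,l,s,_=cv2.connectedComponentsWithStats(m.astype(np.uint8))
    for i in range(1,k):
        if s[i,4]>25:
            q=P[l==i]; print(n,s[i],cv2.minAreaRect(q[:,:2].astype(np.float32)*1000),np.percentile(q[:,2],[5,50,95]))
            x=q[:,0]; print("z slope",np.polyfit(x,q[:,2],1))
E
```

```text
t 5.15 tcp [445.5 139.9 107.9] yaw -9.97 tilt [-0.0001 -0.0003] F [ 0.36 -0.19 -2.86] T [-0.035 -0.01  -0.009] open 11.5 g 49.1 q6 1.81 0.065
top [188 195  12  28 156] ((496.0206298828125, 130.72848510742188), (13.995686531066895, 57.47001647949219), 79.90110778808594) [0.09263361 0.09708414 0.10028869]
z slope [0.01299608 0.09037764]
top [168 238  18  36 228] ((395.57635498046875, 147.67364501953125), (14.399191856384277, 76.43753051757812), 79.99662017822266) [0.09278668 0.09679178 0.09997093]
z slope [0.02236787 0.08782612]
scene [198 269  13  12  34] ((500.3634948730469, 134.96054077148438), (1.974871277809143, 41.91505432128906), 81.22290802001953) [0.08843011 0.09150202 0.09599334]
z slope [-0.08941806  0.13595477]
scene [211 277  51  43 624] ((405.9801025390625, 139.2683868408203), (99.26898193359375, 38.7628288269043), 0.49960681796073914) [0.08930677 0.09634618 0.10188946]
z slope [0.04488608 0.0774478 ]
```

>>> apply_moves(
  deltas=[
    [0, [0.95, -0.13, 0], [0, 0, 0]],
    [0, [1.0, -0.14, 0], [0, 0, 0]],
    [0, [0.95, -0.14, -0.5], [0, 0, 0]],
    [0, [0, 0, -1.0], [0, 0, 0]],
    [0, [0, 0, -0.5], [0, 0, 0]],
    [0, [0.6, -0.11, 0], [0, 0, 0]],
    [0, [0.63, -0.11, 0], [0, 0, 0]],
    [0, [0, 0, -0.7], [0, 0, 0]],
    [0, [0, 0, -0.6], [0, 0, 0]],
    [0, [0, 0, -0.25], [0, 0, 0]],
    [0, [0, 0, 0], [0, 0, 0]],
  ],
)

```text
time_s: 6.35
tool_pos: [0.4862, 0.1341, 0.0717]
tool_rot: [[0.985, -0.174, -0.002], [-0.174, -0.985, -0.0], [-0.002, 0.0, -1.0]]
contact_force: [-0.7, -0.0, -1.7]
opening: 0.0119
grasp_force: 49.1
```

```bash
python3 - <<'E'
from h import *
st()
c=ctrl.camera("scene"); b=cv2.resize(c["frame"][190:340,140:290],None,fx=4,fy=4,interpolation=cv2.INTER_CUBIC)
cv2.imwrite("pics/s3.png",b[:,:,::-1])
E
```

```text
t 6.35 tcp [486.2 134.1  71.7] yaw -9.99 tilt [-0.0015 -0.    ] F [-0.67 -0.03 -1.65] T [ 0.007  0.025 -0.004] open 11.9 g 49.1 q6 1.793 0.048
```

View pics/s3.png

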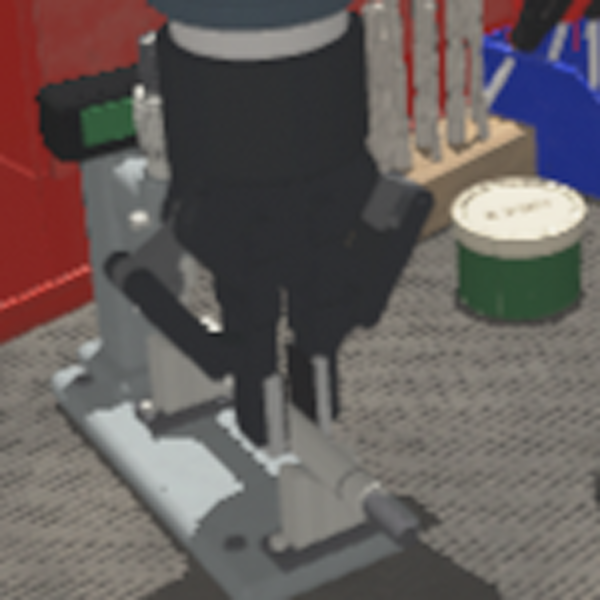

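The axle's threaded end stands out over the front V (crop about 380,510) with the journal in the V line. Forces are small, so slide in.

>>> apply_moves(
  deltas=[
    [0, [0.3, -0.05, 0], [0, 0, 0]],
    [0, [0.3, -0.06, 0], [0, 0, 0]],
    [0, [0.3, -0.05, 0], [0, 0, 0]],
    [0, [0.3, -0.05, 0], [0, 0, 0]],
    [0, [0, 0, 0], [0, 0, 0]],
  ],
)

```text
time_s: 6.9
tool_pos: [0.4996, 0.1318, 0.0724]
tool_rot: [[0.985, -0.174, 0.001], [-0.174, -0.985, 0.0], [0.001, -0.0, -1.0]]
contact_force: [-0.3, -0.1, -2.7]
opening: 0.012
grasp_force: 49.1
```

>>> apply_moves(
  deltas=[
    [0, [0.2, -0.04, 0], [0, 0, 0]],
    [0, [0.2, -0.03, 0], [0, 0, 0]],
    [0, [0.2, -0.04, 0], [0, 0, 0]],
    [0, [0, 0, 0], [0, 0, 0]],
  ],
)

```text
time_s: 7.3
tool_pos: [0.5053, 0.1308, 0.0723]
tool_rot: [[0.985, -0.174, 0.0], [-0.174, -0.985, 0.0], [0.0, -0.0, -1.0]]
contact_force: [0.7, -0.3, -1.7]
opening: 0.0121
grasp_force: 49.1
```

>>> apply_moves(
  deltas=[
    [0, [0, 0, -0.1], [0, 0, 0]],
    [0, [0, 0, -0.05], [0, 0, 0]],
    [0, [0, 0, 0], [0, 0, 0]],
    [0, [0, 0, 0], [0, 0, 0]],
  ],
)

```text
time_s: 7.7
tool_pos: [0.5048, 0.1309, 0.0708]
tool_rot: [[0.985, -0.174, -0.0], [-0.174, -0.985, 0.0], [-0.0, -0.0, -1.0]]
contact_force: [-0.8, 0.2, -2.2]
opening: 0.0112
grasp_force: 49.1
```

>>> apply_moves(
  deltas=[
    [0, [0, 0, -0.05], [0, 0, 0]],
    [0, [0, 0, -0.05], [0, 0, 0]],
    [0, [0, 0, 0], [0, 0, 0]],
    [0, [0, 0, 0], [0, 0, 0]],
  ],
)

```text
time_s: 8.1
tool_pos: [0.505, 0.131, 0.0699]
tool_rot: [[0.985, -0.174, 0.0], [-0.174, -0.985, 0.0], [0.0, -0.0, -1.0]]
contact_force: [-0.5, 0.4, -0.4]
opening: 0.0117
grasp_force: 49.3
```

```bash
python3 -c "
from h import *
st()"
```

```text
t 8.1 tcp [505.  131.   69.9] yaw -10.0 tilt [0.0003 0.0002] F [-0.49  0.37 -0.45] T [ 0.132  0.044 -0.057] open 11.7 g 49.3 q6 1.785 0.04
```

>>> apply_moves(
  deltas=[
    [0, [0.1, -0.02, -0.03], [0, 0, 0]],
    [0, [0.1, -0.02, 0], [0, 0, 0]],
    [0, [0, 0, 0], [0, 0, 0]],
  ],
)

```text
time_s: 8.4
tool_pos: [0.5055, 0.131, 0.0697]
tool_rot: [[0.985, -0.174, -0.003], [-0.174, -0.985, 0.001], [-0.003, -0.0, -1.0]]
contact_force: [-5.7, 2.9, 6.5]
opening: 0.0121
grasp_force: 49.9
```

>>> apply_moves(
  deltas=[
    [0, [0.07, -0.01, 0], [0, 0, 0]],
    [0, [0, 0, 0], [0, 0, 0]],
    [0, [0, 0, 0], [0, 0, 0]],
  ],
)

```text
time_s: 8.7
tool_pos: [0.5056, 0.131, 0.0696]
tool_rot: [[0.985, -0.174, -0.004], [-0.174, -0.985, 0.001], [-0.004, -0.0, -1.0]]
contact_force: [-7.0, 3.4, 7.0]
opening: 0.012
grasp_force: 50.0
```

Contact of about 7 N along and 7 N up; it's unclear whether this is the stop or V friction. I'll release to let it settle, then measure the threaded end.

>>> apply_moves(
  deltas=[
    [0.1, [-0.1, 0.02, 0.03], [0, 0, 0]],
    [0.3, [-0.1, 0.02, 0], [0, 0, 0]],
    [0.35, [0, 0, 0], [0, 0, 0]],
    [0.35, [0, 0, 0], [0, 0, 0]],
    [0.35, [0, 0, 0], [0, 0, 0]],
  ],
  newtons=20,
)

```text
time_s: 9.2
tool_pos: [0.506, 0.1306, 0.0699]
tool_rot: [[0.985, -0.174, 0.001], [-0.174, -0.985, -0.0], [0.001, -0.0, -1.0]]
contact_force: [1.2, -0.0, -0.2]
opening: 0.0303
grasp_force: 0.0
```

```bash
python3 - <<'E'
from h import *
st()
for n in("top","scene"):
    c=ctrl.camera(n); P=cloud(c); z=P[...,2]; np.savez(n+"4",**c)
    dx=P[...,0]-.5773; dy=P[...,1]-.1174; a=np.radians(10)
    X=dx*np.cos(a)-dy*np.sin(a); Y=dx*np.sin(a)+dy*np.cos(a)
    for lo,hi in((-.2,-.13),(-.112,-.09),(-.06,-.015)):
        m=(X>lo)&(X<hi)&(abs(Y)<.015)&(z>.045)&(z<.07)
        if m.sum()>10: print(n,lo,m.sum(),"X",np.round(np.percentile(X[m],[0,2,98])*1e3,1),"Y",np.round(np.percentile(Y[m],[2,50,98])*1e3,1),"z",np.round(np.percentile(z[m],[50,90,98])*1e3,1))
    f=c["frame"]
    v,u=np.where((X>-.21)&(X<-.01)&(abs(Y)<.03)&(z>.0)); print(u.min(),u.max(),v.min(),v.max())
t=np.load("top4.npz")["frame"][185:265,165:245]
s=np.load("scene4.npz")["frame"][240:340,150:270]
im=np.hstack([cv2.resize(t,(400,400),interpolation=cv2.INTER_CUBIC),cv2.resize(s,(400,333),interpolation=cv2.INTER_CUBIC)[:333].repeat(1,0) if 0 else cv2.copyMakeBorder(cv2.resize(s,(400,333),interpolation=cv2.INTER_CUBIC),0,67,0,0,cv2.BORDER_CONSTANT)])
cv2.imwrite("pics/ts4.png",im[:,:,::-1])
E
```

```text
t 9.2 tcp [506.  130.6  69.9] yaw -10.01 tilt [ 0.0006 -0.0001] F [ 1.19 -0.01 -0.19] T [ 0.03  -0.03   0.052] open 30.3 g 0.0 q6 1.785 0.039
top -0.2 75 X [-161.9 -161.1 -130.7] Y [-4.8 -0.2  5.9] z [57.7 60.5 61.4]
top -0.112 72 X [-111.7 -111.6  -90.8] Y [-7.5 -0.6  8.8] z [58.7 61.5 62.4]
top -0.06 43 X [-37.3 -35.8 -15.7] Y [-6.3 -2.7  6. ] z [59.  61.5 62.7]
24 221 125 273
scene -0.2 151 X [-162.9 -162.5 -130.5] Y [-5.6  1.6  6.1] z [56.5 59.2 60.9]
scene -0.112 88 X [-111.9 -111.8  -90.5] Y [-5.6  3.3 10.7] z [58.5 60.6 61.4]
scene -0.06 14 X [-58.6 -58.6 -46.1] Y [-5.7 -2.6  0.6] z [59.8 60.7 61.3]
174 267 0 362
```

View pics/ts4.png

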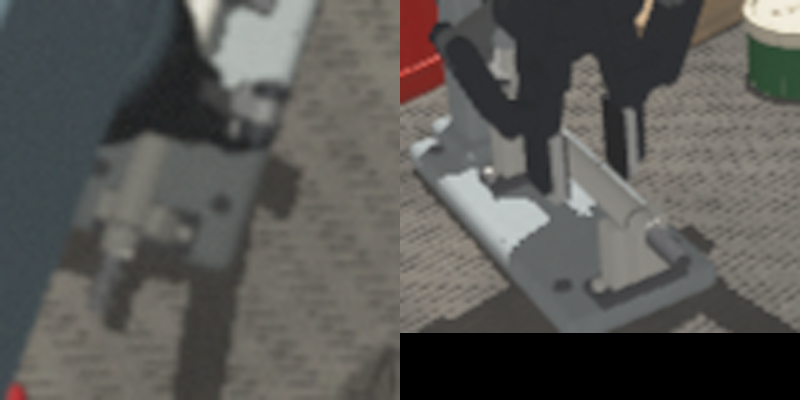

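The crop shows the axle lying in both Vs, top at 61 mm, with the threaded end at mic x about -162 against -161 at home. Regrip lightly and push gently again.

>>> apply_moves(
  deltas=[
    [0.1, [0, 0, 0], [0, 0, 0]],
    [0, [0, 0, 0], [0, 0, 0]],
    [0, [0, 0, 0], [0, 0, 0]],
    [0, [0, 0, 0], [0, 0, 0]],
    [0, [0, 0, 0], [0, 0, 0]],
  ],
  newtons=20,
)

```text
time_s: 9.8
tool_pos: [0.5057, 0.1309, 0.0699]
tool_rot: [[0.985, -0.174, 0.0], [-0.174, -0.985, 0.0], [0.0, -0.0, -1.0]]
contact_force: [0.2, 2.0, 1.2]
opening: 0.0128
grasp_force: 20.9
```

>>> apply_moves(
  deltas=[
    [0, [0.06, -0.01, 0], [0, 0, 0]],
    [0, [0.06, -0.01, 0], [0, 0, 0]],
    [0, [0, 0, 0], [0, 0, 0]],
    [0, [0, 0, 0], [0, 0, 0]],
  ],
)

```text
time_s: 10.2
tool_pos: [0.5059, 0.1309, 0.0698]
tool_rot: [[0.985, -0.174, -0.002], [-0.174, -0.985, 0.0], [-0.002, -0.0, -1.0]]
contact_force: [-3.4, 2.9, 5.8]
opening: 0.0131
grasp_force: 21.3
```

>>> apply_moves(
  deltas=[
    [0, [0, 0.05, 0.1], [0, 0, 0]],
    [0, [0, 0, 0], [0, 0, 0]],
    [0, [0, 0, 0], [0, 0, 0]],
  ],
)

```text
time_s: 10.5
tool_pos: [0.5069, 0.1308, 0.0705]
tool_rot: [[0.985, -0.174, -0.0], [-0.174, -0.985, -0.0], [0.0, 0.0, -1.0]]
contact_force: [0.6, -0.2, -2.2]
opening: 0.0133
grasp_force: 20.7
```

>>> apply_moves(
  deltas=[
    [0, [0.1, -0.02, 0], [0, 0, 0]],
    [0, [0, 0, 0], [0, 0, 0]],
    [0, [0, 0, 0], [0, 0, 0]],
  ],
)

```text
time_s: 10.8
tool_pos: [0.5079, 0.1308, 0.0707]
tool_rot: [[0.985, -0.174, -0.0], [-0.174, -0.985, -0.0], [-0.0, 0.0, -1.0]]
contact_force: [0.4, 0.1, -3.1]
opening: 0.013
grasp_force: 20.7
```

It was friction; with the weight taken it moves freely. Continue.

>>> apply_moves(
  deltas=[
    [0, [0.08, -0.01, 0], [0, 0, 0]],
    [0, [0, 0, 0], [0, 0, 0]],
    [0, [0, 0, 0], [0, 0, 0]],
  ],
)

```text
time_s: 11.1
tool_pos: [0.5082, 0.1308, 0.0707]
tool_rot: [[0.985, -0.174, -0.001], [-0.174, -0.985, -0.0], [-0.001, 0.0, -1.0]]
contact_force: [-1.0, -0.0, -2.5]
opening: 0.0133
grasp_force: 20.7
```

>>> apply_moves(
  deltas=[
    [0, [0.08, -0.02, 0], [0, 0, 0]],
    [0, [0, 0, 0], [0, 0, 0]],
    [0, [0, 0, 0], [0, 0, 0]],
  ],
)

```text
time_s: 11.4
tool_pos: [0.5083, 0.1307, 0.0705]
tool_rot: [[0.985, -0.174, -0.002], [-0.174, -0.985, 0.0], [-0.002, 0.0, -1.0]]
contact_force: [-5.8, 1.1, -1.6]
opening: 0.0127
grasp_force: 20.7
```

Now stopped by the pin, with the vertical load free and tcp mic x -70.3 as expected. Lower into the Vs and let go.

>>> apply_moves(
  deltas=[
    [0, [0, 0, -0.08], [0, 0, 0]],
    [0, [0, 0, 0], [0, 0, 0]],
    [0.1, [0, 0, 0], [0, 0, 0]],
    [0.3, [0, 0, 0], [0, 0, 0]],
    [0.4, [0, 0, 0], [0, 0, 0]],
    [0.4, [0, 0, 0], [0, 0, 0]],
    [0.4, [0, 0, 0.5], [0, 0, 0]],
    [0.4, [0, 0, 2.0], [0, 0, 0]],
    [0.4, [0, 0, 3.0], [0, 0, 0]],
    [0.4, [0, 0, 3.0], [0, 0, 0]],
    [0.4, [0, 0, 3.0], [0, 0, 0]],
    [0.4, [0, 0, 3.0], [0, 0, 0]],
  ],
)

```text
time_s: 12.6
tool_pos: [0.5095, 0.1305, 0.2168]
tool_rot: [[0.985, -0.174, 0.001], [-0.174, -0.985, -0.0], [0.001, -0.0, -1.0]]
contact_force: [-0.4, 0.9, 0.4]
opening: 0.0344
grasp_force: 0.0
```

```bash
cat >> h.py <<'E'
def mic(c):
    P=cloud(c); dx=P[...,0]-.5773; dy=P[...,1]-.1174; a=np.radians(10)
    return dx*np.cos(a)-dy*np.sin(a),dx*np.sin(a)+dy*np.cos(a),P[...,2]
def axle():
    for n in("top","scene"):
        c=ctrl.camera(n); X,Y,z=mic(c)
        for lo,hi in((-.2,-.13),(-.112,-.09),(-.06,-.015)):
            m=(X>lo)&(X<hi)&(abs(Y)<.015)&(z>.045)&(z<.07)
            if m.sum()>10: print(n,lo,m.sum(),"X",np.round(np.percentile(X[m],[0,2,98])*1e3,1),"Y",np.round(np.percentile(Y[m],[2,50,98])*1e3,1),"z",np.round(np.percentile(z[m],[50,90,98])*1e3,1))
    return c
E
python3 - <<'E'
from h import *
st(); axle()
E
```

```text
t 12.6 tcp [509.5 130.5 216.8] yaw -10.0 tilt [ 0.0011 -0.    ] F [-0.35  0.92  0.39] T [ 0.011  0.015 -0.005] open 34.4 g 0.0 q6 1.784 0.039
top -0.2 66 X [-159.3 -158.5 -130.3] Y [-4.7 -0.2  6.3] z [57.7 60.7 62.9]
top -0.112 73 X [-111.9 -111.7  -90.4] Y [-9.2 -1.   7.5] z [59.3 61.5 63. ]
top -0.06 30 X [-59.8 -59.4 -46.2] Y [-6.4 -3.1  6.2] z [60.  61.6 62.3]
scene -0.2 139 X [-161.7 -160.7 -130.8] Y [-4.6  1.5  6.1] z [56.6 58.9 60.3]
scene -0.112 94 X [-111.9 -111.8  -90.1] Y [-5.9  3.6 13.3] z [58.4 60.5 61.3]
scene -0.06 144 X [-59.9 -59.1 -16.6] Y [-5.   3.1  6.6] z [59.  60.5 61. ]
```

Threaded end is now at -160.5 ±1.2: home. Next I lift, wind the wrist back and go over the cap.

>>> apply_moves(
  deltas=[
    [0.5, [0, 0, 1.0], [0, 0, 4]],
    [0.5, [0, 0, 1.0], [0, 0, 8.5]],
    [0.5, [0, 0, 0], [0, 0, 8.5]],
    [0.5, [0, 0, 0], [0, 0, 8.5]],
    [0.5, [0, 0, 0], [0, 0, 8.5]],
    [0.5, [0, 0, 0], [0, 0, 8.5]],
    [0.5, [0, 0, 0], [0, 0, 8.5]],
    [0.5, [0, 0, 0], [0, 0, 8.5]],
    [0.5, [0, 0, 0], [0, 0, 8.5]],
    [0.5, [0, 0, 0], [0, 0, 8.5]],
    [0.5, [0, 0, 0], [0, 0, 8.5]],
    [0.5, [0, 0, 0], [0, 0, 8.5]],
  ],
)

```text
time_s: 13.9
tool_pos: [0.5092, 0.1305, 0.2345]
tool_rot: [[0.038, 0.999, -0.0], [0.999, -0.038, -0.0], [-0.0, -0.0, -1.0]]
contact_force: [0.6, 0.4, -0.8]
opening: 0.0431
grasp_force: 0.0
```

>>> apply_moves(
  deltas=[
    [0.5, [0.56, -0.11, 0], [0, 0, 8.5]],
    [0.5, [0.56, -0.11, 0], [0, 0, 8.5]],
    [0.5, [0.56, -0.11, 0], [0, 0, 8.5]],
    [0.5, [0.57, -0.11, 0], [0, 0, 8.5]],
    [0.5, [0.57, -0.11, 0], [0, 0, 8.5]],
    [0.5, [0.57, -0.11, 0], [0, 0, 8.5]],
    [0.5, [0.57, -0.11, 0], [0, 0, 8.5]],
    [0.5, [0.57, -0.11, 0], [0, 0, 8.5]],
    [0.5, [0.57, -0.11, 0], [0, 0, 8.5]],
    [0.5, [0.56, -0.11, 0], [0, 0, 8.5]],
    [0.5, [0.56, -0.11, 0], [0, 0, 8.5]],
    [0.5, [0.56, -0.1, 0], [0, 0, 8.5]],
  ],
)

```text
time_s: 15.1
tool_pos: [0.5773, 0.1174, 0.2344]
tool_rot: [[-0.985, -0.171, -0.001], [-0.171, 0.985, -0.0], [0.001, 0.0, -1.0]]
contact_force: [0.0, -0.2, 0.1]
opening: 0.0429
grasp_force: 0.0
```

>>> apply_moves(
  deltas=[
    [0.5, [0, 0, 0], [0, 0, 8.5]],
    [0.5, [0, 0, 0], [0, 0, 8.5]],
    [0.5, [0, 0, 0], [0, 0, 8.5]],
    [0.5, [0, 0, 0], [0, 0, 8.5]],
    [0.5, [0, 0, 0], [0, 0, 8.5]],
    [0.5, [0, 0, 0], [0, 0, 8.5]],
    [0.5, [0, 0, 0], [0, 0, 8.5]],
    [0.5, [0, 0, 0], [0, 0, 4]],
    [0.5, [0, 0, 0], [0, 0, 0]],
    [0.5, [0, 0, 0], [0, 0, 0]],
  ],
)

```text
time_s: 16.1
tool_pos: [0.5771, 0.1174, 0.2346]
tool_rot: [[-0.294, -0.956, -0.0], [-0.956, 0.294, -0.0], [0.0, 0.0, -1.0]]
contact_force: [0.5, 0.6, 0.2]
opening: 0.0427
grasp_force: 0.0
```

```bash
python3 - <<'E'
from h import *
st()
c=ctrl.camera("wrist"); cv2.imwrite("pics/w5.png",c["frame"][:,:,::-1]); np.savez("w5",**c)
E
```

```text
t 16.1 tcp [577.1 117.4 234.6] yaw -107.12 tilt [-0.0005 -0.    ] F [0.5  0.55 0.24] T [-0.012 -0.014  0.024] open 42.7 g 0.0 q6 -2.831 0.011
```

View pics/w5.png

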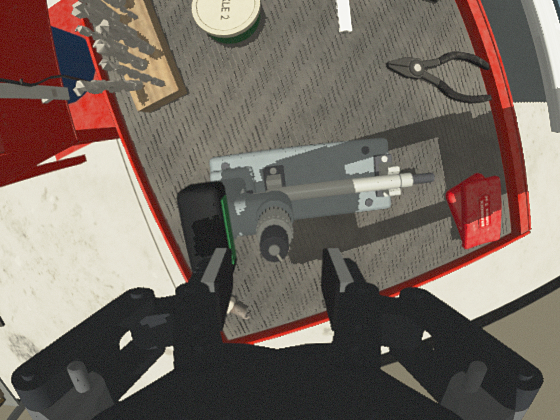

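The wrist view shows the cap at (277,247), centred between the fingers, and the axle seated with its threaded end at (425,178). Go down and grip the cap only, tips about 173 mm.

>>> apply_moves(
  deltas=[
    [0.5, [0, 0, -1.5], [0, 0, 0]],
    [0.5, [0, 0, -1.5], [0, 0, 0]],
    [0.5, [0, 0, -0.7], [0, 0, 0]],
    [0.5, [0, 0, -0.25], [0, 0, 0]],
    [0.3, [0, 0, 0], [0, 0, 0]],
    [0.2, [0, 0, 0], [0, 0, 0]],
    [0.0, [0, 0, 0], [0, 0, 0]],
    [0.0, [0, 0, 0], [0, 0, 0]],
    [0.0, [0, 0, 0], [0, 0, 0]],
    [0.0, [0, 0, 0], [0, 0, 0]],
  ],
  newtons=25,
)

```text
time_s: 17.15
tool_pos: [0.5783, 0.1173, 0.1963]
tool_rot: [[-0.293, -0.956, 0.003], [-0.956, 0.293, -0.0], [-0.001, -0.003, -1.0]]
contact_force: [5.8, -1.0, 1.3]
opening: 0.0147
grasp_force: 24.9
```

```bash
python3 - <<'E'
from h import *
for i in range(3):
    st(); ctrl.camera("scene")
c=ctrl.camera("scene"); b=cv2.resize(c["frame"][180:270,140:230],None,fx=6,fy=6,interpolation=cv2.INTER_CUBIC)
cv2.imwrite("pics/s6.png",b[:,:,::-1])
E
```

```text
t 17.15 tcp [578.3 117.3 196.3] yaw -107.01 tilt [ 0.0029 -0.0003] F [ 5.81 -1.    1.3 ] T [-0.244 -0.815  0.003] open 14.7 g 24.9 q6 -2.833 0.011
t 17.2 tcp [578.3 117.3 196.3] yaw -107.01 tilt [ 0.0028 -0.0003] F [ 5.76 -1.31  1.1 ] T [-0.248 -0.857 -0.021] open 14.5 g 24.9 q6 -2.833 0.011
t 17.25 tcp [578.3 117.3 196.3] yaw -107.01 tilt [ 0.0029 -0.0002] F [ 4.86 -1.89  1.97] T [-0.204 -0.864 -0.043] open 14.8 g 24.9 q6 -2.833 0.011
```

View pics/s6.png

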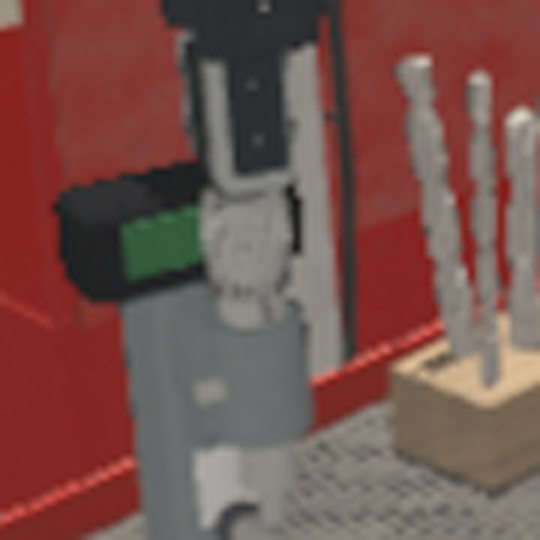

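The finger grips the cap (crop 250,150) with its tip above the thimble (240,240). A 5.8 N side force says the axis is about 1.5 mm farther in x, so recentre.

>>> apply_moves(
  deltas=[
    [0, [0.1, -0.02, 0], [0, 0, 0]],
    [0, [0.05, -0.02, 0], [0, 0, 0]],
    [0, [0, 0, 0], [0, 0, 0]],
  ],
)

```text
time_s: 17.65
tool_pos: [0.5785, 0.1172, 0.1962]
tool_rot: [[-0.292, -0.956, 0.0], [-0.956, 0.292, 0.0], [-0.0, 0.0, -1.0]]
contact_force: [1.7, -0.7, 6.0]
opening: 0.0148
grasp_force: 25.2
```

```bash
python3 - <<'E'
from h import *
for i in range(3):
    st(); ctrl.camera("scene")
E
```

```text
t 17.65 tcp [578.5 117.2 196.2] yaw -107.0 tilt [0.     0.0002] F [ 1.74 -0.66  6.01] T [-0.126 -0.179 -0.029] open 14.8 g 25.2 q6 -2.834 0.011
t 17.7 tcp [578.5 117.2 196.2] yaw -107.0 tilt [0.0001 0.0002] F [ 0.61 -0.5   6.21] T [-0.119 -0.174 -0.047] open 14.7 g 25.2 q6 -2.834 0.011
t 17.75 tcp [578.5 117.2 196.2] yaw -107.0 tilt [0.0001 0.0002] F [ 0.5  -0.06  6.15] T [-0.145 -0.174  0.036] open 14.7 g 25.2 q6 -2.834 0.011
```

>>> apply_moves(
  deltas=[
    [0, [0, 0, 0.08], [0, 0, -4]],
    [0, [0, 0, 0], [0, 0, -8]],
    [0, [0, 0, 0], [0, 0, -8]],
    [0, [0, 0, 0], [0, 0, -8]],
    [0, [0, 0, 0], [0, 0, -8]],
    [0, [0, 0, 0], [0, 0, -8]],
    [0, [0, 0, 0], [0, 0, -8]],
    [0, [0, 0, 0], [0, 0, -8]],
    [0, [0, 0, 0], [0, 0, -4]],
    [0, [0, 0, 0], [0, 0, 0]],
  ],
)

```text
time_s: 18.8
tool_pos: [0.578, 0.1178, 0.1963]
tool_rot: [[-0.988, -0.156, -0.001], [-0.156, 0.988, 0.001], [0.001, 0.001, -1.0]]
contact_force: [0.0, 1.9, 2.5]
opening: 0.0147
grasp_force: 25.0
```

```bash
cat >> h.py <<'E'
def chk(tag):
    st(); T=[];F=[]
    for i in range(7):
        s=ctrl.observe(); T.append(s["torque"]); F.append(s["contact_force"]); c=ctrl.camera("scene")
        if i>4: cv2.imwrite(f"f_{tag}_{i}.png",c["frame"][:,:,::-1])
    print("mean F",np.round(np.mean(F,0),2),"Tz",np.round(np.mean(T,0),3),"+-",np.round(np.std(T,0)[2]/2.6,4))
    X,Y,z=mic(c); m=(z>.13)&(z<.166)&(abs(X)<.02)&(abs(Y)<.02); v,u=np.where(m); print("thimble px",u.min(),u.max(),v.min(),v.max())
def diff(a,b,box):
    u0,u1,v0,v1=box; f=lambda n:cv2.imread(n)[v0:v1,u0:u1].astype(float)
    return round(np.abs(f(a)-f(b)).mean(),2)
E
python3 - <<'E'
from h import *
chk("a")
E
```

```text
t 18.8 tcp [578.  117.8 196.3] yaw -171.02 tilt [-0.0013  0.0012] F [0.05 1.88 2.47] T [ 0.39  -0.114 -0.005] open 14.7 g 25.0 q6 -1.717 0.011
mean F [-0.54  2.82  3.27] Tz [0.602 0.073 0.005] +- 0.0048
thimble px 174 190 213 236
```

>>> apply_moves(
  deltas=[
    [0, [0.03, 0.05, 0], [0, 0, -4]],
    [0, [0, 0, 0], [0, 0, -8]],
    [0, [0, 0, 0], [0, 0, -8]],
    [0, [0, 0, 0], [0, 0, -8]],
    [0, [0, 0, 0], [0, 0, -8]],
    [0, [0, 0, 0], [0, 0, -8]],
    [0, [0, 0, 0], [0, 0, -8]],
    [0, [0, 0, 0], [0, 0, -8]],
    [0, [0, 0, 0], [0, 0, -8]],
    [0, [0, 0, 0], [0, 0, -8]],
    [0, [0, 0, 0], [0, 0, -4]],
    [0, [0, 0, 0], [0, 0, 0]],
  ],
)

```text
time_s: 20.35
tool_pos: [0.5787, 0.1185, 0.1963]
tool_rot: [[-0.324, 0.946, -0.0], [0.946, 0.324, 0.001], [0.001, 0.0, -1.0]]
contact_force: [-1.2, 5.2, 3.3]
opening: 0.0147
grasp_force: 25.1
```

```bash
python3 - <<'E'
from h import *
chk("b")
box=(174,190,212,222)
print(diff("f_a_5.png","f_a_6.png",box),diff("f_b_5.png","f_b_6.png",box),diff("f_a_6.png","f_b_6.png",box))
E
```

```text
t 20.35 tcp [578.7 118.5 196.3] yaw 108.92 tilt [-0.0004  0.0014] F [-1.2   5.19  3.31] T [ 0.909  0.029 -0.006] open 14.7 g 25.1 q6 -0.318 0.012
mean F [-0.65  5.18  3.37] Tz [ 0.956  0.056 -0.029] +- 0.0127
thimble px 174 190 213 237
0.3 0.32 5.32
```

>>> apply_moves(
  deltas=[
    [0, [0.0, 0.1, 0], [0, 0, -5]],
    [0, [0, 0, 0], [0, 0, -5]],
    [0, [0, 0, 0], [0, 0, -5]],
    [0, [0, 0, 0], [0, 0, 0]],
  ],
)

```text
time_s: 21.1
tool_pos: [0.579, 0.1187, 0.1963]
tool_rot: [[-0.07, 0.998, -0.0], [0.998, 0.07, 0.0], [0.0, -0.0, -1.0]]
contact_force: [-0.1, 2.9, 3.3]
opening: 0.0145
grasp_force: 25.0
```

```bash
python3 - <<'E'
from h import *
chk("c")
for box in((174,190,212,222),(174,190,207,218),(160,172,220,240)): print(diff("f_c_5.png","f_c_6.png",box),diff("f_b_6.png","f_c_6.png",box))
E
```

```text
t 21.1 tcp [579.  118.7 196.3] yaw 93.99 tilt [-0.      0.0001] F [-0.08  2.91  3.26] T [ 0.5   -0.054 -0.024] open 14.5 g 25.0 q6 -0.056 0.014
mean F [-0.54  3.44  3.17] Tz [ 0.541 -0.012 -0.007] +- 0.0123
thimble px 174 190 213 236
0.33 1.71
0.33 9.49
0.36 1.09
```

>>> apply_moves(
  deltas=[
    [0, [0, 0, 0], [0, 0, -5]],
    [0, [0, 0, 0], [0, 0, -5]],
    [0, [0, 0, 0], [0, 0, -5]],
    [0, [0, 0, 0], [0, 0, 0]],
  ],
)

```text
time_s: 21.85
tool_pos: [0.5791, 0.1186, 0.1963]
tool_rot: [[0.191, 0.982, 0.0], [0.982, -0.191, 0.0], [0.0, 0.0, -1.0]]
contact_force: [-0.4, 3.3, 2.6]
opening: 0.0147
grasp_force: 25.0
```

```bash
python3 - <<'E'
from h import *
chk("d")
for box in((174,190,212,222),(174,190,207,218),(160,172,220,240)): print(diff("f_d_5.png","f_d_6.png",box),diff("f_c_6.png","f_d_6.png",box))
E
```

```text
t 21.85 tcp [579.1 118.6 196.3] yaw 78.99 tilt [0.0003 0.0001] F [-0.36  3.26  2.55] T [ 0.565 -0.068 -0.048] open 14.7 g 25.0 q6 0.206 0.013
mean F [0.08 3.37 2.11] Tz [ 0.539 -0.143  0.001] +- 0.0154
thimble px 174 190 214 236
0.29 1.79
0.29 10.13
0.39 0.4
```

>>> apply_moves(
  deltas=[
    [0, [0, 0, 0], [0, 0, -5]],
    [0, [0, 0, 0], [0, 0, -5]],
    [0, [0, 0, 0], [0, 0, -5]],
    [0, [0, 0, 0], [0, 0, 0]],
  ],
)

```text
time_s: 22.6
tool_pos: [0.5792, 0.1185, 0.1963]
tool_rot: [[0.439, 0.899, 0.0], [0.899, -0.439, -0.0], [0.0, 0.0, -1.0]]
contact_force: [0.9, 4.1, 2.2]
opening: 0.0145
grasp_force: 24.9
```

```bash
cat >> h.py <<'E'
def step(a,b):
    chk(b)
    for box in((174,190,213,222),(174,190,228,237),(172,192,240,265)): print(diff(f"f_{b}_5.png",f"f_{b}_6.png",box),diff(f"f_{a}_6.png",f"f_{b}_6.png",box))
E
python3 -c "
from h import *
step('d','e')
for box in((174,190,213,222),(174,190,228,237),(172,192,240,265)): print('c-d',diff('f_c_6.png','f_d_6.png',box))"
```

```text
t 22.6 tcp [579.2 118.5 196.3] yaw 63.98 tilt [ 0.0005 -0.0001] F [0.89 4.13 2.24] T [ 0.536 -0.261 -0.003] open 14.5 g 24.9 q6 0.467 0.013
mean F [1.98 3.07 1.76] Tz [ 0.494 -0.371  0.005] +- 0.0131
thimble px 174 190 214 236
0.34 0.87
0.26 0.66
0.29 0.3
c-d 0.94
c-d 1.61
c-d 0.29
```

>>> apply_moves(
  deltas=[
    [0, [0, 0, 0], [0, 0, -5]],
    [0, [0, 0, 0], [0, 0, -5]],
    [0, [0, 0, 0], [0, 0, -5]],
    [0, [0, 0, 0], [0, 0, 0]],
  ],
)

```text
time_s: 23.35
tool_pos: [0.5793, 0.1184, 0.1963]
tool_rot: [[0.656, 0.755, 0.001], [0.755, -0.656, -0.0], [0.0, 0.001, -1.0]]
contact_force: [2.8, 2.5, 0.4]
opening: 0.0145
grasp_force: 24.8
```

```bash
python3 -c "
from h import *
step('e','f')"
```

```text
t 23.35 tcp [579.3 118.4 196.3] yaw 48.98 tilt [ 0.0007 -0.0002] F [2.84 2.54 0.42] T [ 0.347 -0.643 -0.042] open 14.5 g 24.8 q6 0.729 0.013
mean F [3.27 2.25 0.2 ] Tz [ 0.329 -0.695 -0.011] +- 0.0132
thimble px 174 190 214 236
0.27 0.9
0.3 1.91
0.29 0.28
```

```bash
python3 - <<'E'
from h import *
c=dict(np.load("scene.npz")); M=np.linalg.inv(c["pose"]); K=c["mtx"]
for z in(.191,.169,.168,.140,.132,.096,.079,.066,.061):
    p=M@np.array([.5785,.1175,z,1]); print(z,round(K[0,0]*p[0]/-p[2]+K[0,2],1),round(K[1,1]*-p[1]/-p[2]+K[1,2],1))
im={k:cv2.imread(f"f_{k}_6.png").astype(float) for k in"abcdef"}
for a,b in("ab","bc","cd","de","ef"):
    d=np.abs(im[a]-im[b]).mean(2); print(a,b,"rows",[f"{r}:{d[r,174:190].mean():.1f}" for r in range(208,250,2)])
o=[]
for k in"abcdef": o.append(cv2.resize(cv2.imread(f"f_{k}_6.png")[205:250,168:197],None,fx=9,fy=6.6,interpolation=cv2.INTER_CUBIC))
cv2.imwrite("pics/m.png",np.vstack([np.hstack(o[:3]),np.hstack(o[3:])]))
E
```

```text
0.191 178.4 198.9
0.169 179.6 211.5
0.168 179.6 212.0
0.14 181.1 227.7
0.132 181.5 232.0
0.096 183.4 251.3
0.079 184.2 260.2
0.066 184.8 266.9
0.061 185.1 269.5
a b rows ['208:40.3', '210:44.9', '212:7.7', '214:2.1', '216:4.0', '218:9.6', '220:5.9', '222:4.8', '224:4.1', '226:3.7', '228:7.4', '230:2.1', '232:0.3', '234:0.3', '236:0.4', '238:0.2', '240:0.3', '242:0.3', '244:0.4', '246:0.3', '248:0.3']
b c rows ['208:25.0', '210:12.1', '212:5.4', '214:1.4', '216:1.9', '218:1.0', '220:1.5', '222:1.0', '224:3.1', '226:5.1', '228:4.3', '230:6.6', '232:0.3', '234:0.3', '236:0.4', '238:0.2', '240:0.3', '242:0.4', '244:0.5', '246:0.4', '248:0.2']
c d rows ['208:26.4', '210:15.0', '212:9.5', '214:1.4', '216:0.6', '218:0.8', '220:1.4', '222:0.5', '224:2.5', '226:3.4', '228:3.7', '230:5.0', '232:0.3', '234:0.1', '236:0.4', '238:0.4', '240:0.4', '242:0.4', '244:0.4', '246:0.3', '248:0.3']
d e rows ['208:25.2', '210:15.9', '212:7.9', '214:1.2', '216:0.7', '218:0.6', '220:1.3', '222:0.8', '224:1.8', '226:6.0', '228:3.4', '230:0.3', '232:0.4', '234:0.2', '236:0.2', '238:0.3', '240:0.4', '242:0.1', '244:0.4', '246:0.3', '248:0.3']
e f rows ['208:34.4', '210:11.9', '212:6.3', '214:1.3', '216:0.7', '218:0.7', '220:1.5', '222:0.7', '224:1.8', '226:5.7', '228:3.4', '230:7.1', '232:0.3', '234:0.2', '236:0.3', '238:0.4', '240:0.3', '242:0.3', '244:0.4', '246:0.2', '248:0.2']
```

View pics/m.png

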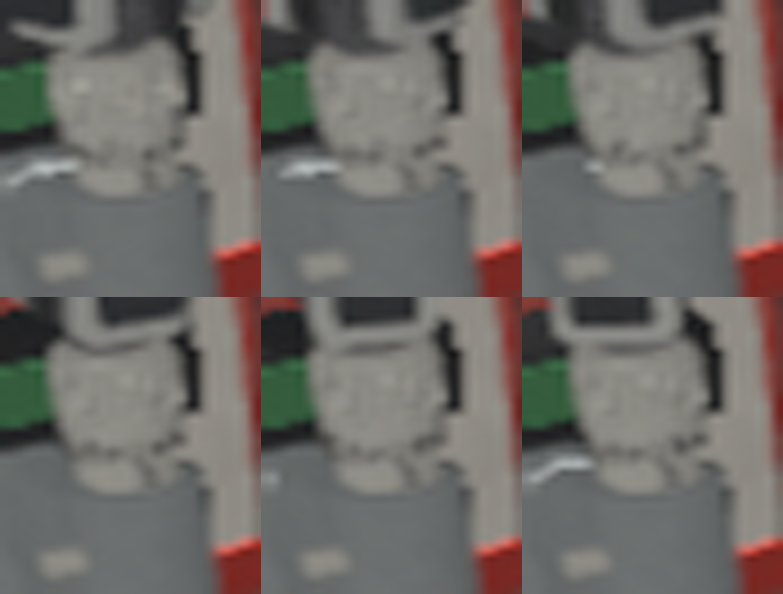

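The dark graduation ticks at the thimble's lower edge (rows 222–229) still shift between frames, so the thimble is still turning at 204°. I'll use that band as the metric and go on.

>>> apply_moves(
  deltas=[
    [0, [0.05, 0.03, 0], [0, 0, -5]],
    [0, [0, 0, 0], [0, 0, -5]],
    [0, [0, 0, 0], [0, 0, -2]],
    [0, [0, 0, 0], [0, 0, 0]],
  ],
)

```text
time_s: 24.1
tool_pos: [0.5795, 0.1184, 0.1963]
tool_rot: [[0.799, 0.602, -0.0], [0.602, -0.799, -0.001], [-0.001, 0.001, -1.0]]
contact_force: [3.5, 0.7, 1.3]
opening: 0.0146
grasp_force: 24.8
```

```bash
cat >> h.py <<'E'
def ticks(seq):
    g=lambda k:cv2.imread(f"f_{k}_6.png")[215:229,179:190].astype(float)
    for a,b in zip(seq,seq[1:]):
        d=np.abs(g(a)-g(b)).mean(2); print(a,b,"top",round(d[:7].mean(),2),"ticks",round(d[7:].mean(),2),"max",round(d[7:].max(),1))
E
python3 -c "
from h import *
chk('g'); ticks('abcdefg')"
```

```text
t 24.1 tcp [579.5 118.4 196.3] yaw 37.01 tilt [-0.0001 -0.0008] F [3.45 0.7  1.35] T [ 0.063 -0.594 -0.059] open 14.6 g 24.8 q6 0.939 0.014
mean F [ 2.87 -0.28  1.13] Tz [-0.128 -0.556 -0.007] +- 0.0152
thimble px 174 190 214 236
a b top 5.15 ticks 4.88 max 29.3
b c top 1.03 ticks 3.65 max 18.0
c d top 0.84 ticks 2.61 max 19.0
d e top 0.77 ticks 2.16 max 17.3
e f top 0.86 ticks 2.16 max 16.7
f g top 4.3 ticks 5.37 max 30.3
```

>>> apply_moves(
  deltas=[
    [0, [0, 0, 0], [0, 0, -5]],
    [0, [0, 0, 0], [0, 0, -5]],
    [0, [0, 0, 0], [0, 0, -2]],
    [0, [0, 0, 0], [0, 0, 0]],
  ],
)

```text
time_s: 24.85
tool_pos: [0.5795, 0.1183, 0.1963]
tool_rot: [[0.906, 0.423, 0.0], [0.423, -0.906, -0.001], [-0.0, 0.001, -1.0]]
contact_force: [3.0, -2.4, 1.2]
opening: 0.0149
grasp_force: 24.9
```

```bash
python3 -c "
from h import *
chk('h'); ticks('fgh')"
```

```text
t 24.85 tcp [579.5 118.3 196.3] yaw 24.99 tilt [ 0.     -0.0008] F [ 2.99 -2.42  1.19] T [-0.525 -0.548 -0.037] open 14.9 g 24.9 q6 1.148 0.013
mean F [ 3.   -3.    0.71] Tz [-0.62  -0.569 -0.007] +- 0.0157
thimble px 174 190 214 236
f g top 4.3 ticks 5.37 max 30.3
g h top 4.19 ticks 3.73 max 18.3
```

>>> apply_moves(
  deltas=[
    [0, [0.03, -0.05, 0], [0, 0, -5]],
    [0, [0, 0, 0], [0, 0, -5]],
    [0, [0, 0, 0], [0, 0, -2]],
    [0, [0, 0, 0], [0, 0, 0]],
  ],
)

```text
time_s: 25.6
tool_pos: [0.5796, 0.1183, 0.1963]
tool_rot: [[0.974, 0.225, -0.0], [0.225, -0.974, -0.0], [-0.0, 0.0, -1.0]]
contact_force: [2.9, -3.1, 1.7]
opening: 0.0146
grasp_force: 24.9
```

```bash
python3 -c "
from h import *
chk('i'); ticks('ghi')"
```

```text
t 25.6 tcp [579.6 118.3 196.3] yaw 13.01 tilt [-0.0004 -0.0003] F [ 2.94 -3.12  1.65] T [-0.664 -0.49  -0.031] open 14.6 g 24.9 q6 1.357 0.013
mean F [ 2.23 -3.76  2.12] Tz [-0.693 -0.38   0.005] +- 0.0121
thimble px 174 190 214 237
g h top 4.19 ticks 3.73 max 18.3
h i top 4.37 ticks 4.58 max 27.3
```

>>> apply_moves(
  deltas=[
    [0, [0, 0, 0], [0, 0, -5]],
    [0, [0, 0, 0], [0, 0, -5]],
    [0, [0, 0, 0], [0, 0, -2]],
    [0, [0, 0, 0], [0, 0, 0]],
  ],
)

```text
time_s: 26.35
tool_pos: [0.5797, 0.1181, 0.1963]
tool_rot: [[1.0, 0.017, -0.0], [0.017, -1.0, -0.0], [-0.0, 0.0, -1.0]]
contact_force: [0.9, -4.7, 2.1]
opening: 0.0149
grasp_force: 25.0
```

```bash
python3 -c "
from h import *
chk('j'); ticks('hij')"
```

```text
t 26.35 tcp [579.7 118.1 196.3] yaw 1.0 tilt [-0.0003 -0.0004] F [ 0.92 -4.69  2.14] T [-0.824 -0.264  0.002] open 14.9 g 25.0 q6 1.566 0.013
mean F [ 1.31 -5.09  2.28] Tz [-0.901 -0.271 -0.001] +- 0.0152
thimble px 174 190 213 236
h i top 4.37 ticks 4.58 max 27.3
i j top 4.03 ticks 3.98 max 26.7
```

>>> apply_moves(
  deltas=[
    [0, [0, -0.1, 0], [0, 0, -5]],
    [0, [0, 0, 0], [0, 0, -5]],
    [0, [0, 0, 0], [0, 0, -2]],
    [0, [0, 0, 0], [0, 0, 0]],
  ],
)

```text
time_s: 27.1
tool_pos: [0.5796, 0.1178, 0.1963]
tool_rot: [[0.982, -0.19, -0.0], [-0.19, -0.982, 0.001], [-0.0, -0.001, -1.0]]
contact_force: [0.7, -2.5, 2.1]
opening: 0.0148
grasp_force: 25.0
```

```bash
python3 -c "
from h import *
chk('k'); ticks('ijk')"
```

```text
t 27.1 tcp [579.6 117.8 196.3] yaw -10.95 tilt [-0.0003  0.0008] F [ 0.7  -2.47  2.06] T [-0.427 -0.233 -0.02 ] open 14.8 g 25.0 q6 1.773 0.012
mean F [ 0.9  -1.53  2.41] Tz [-0.322 -0.195  0.022] +- 0.0081
thimble px 174 190 214 236
i j top 4.03 ticks 3.98 max 26.7
j k top 0.97 ticks 1.75 max 14.7
```

>>> apply_moves(
  deltas=[
    [0, [0, 0, 0], [0, 0, -5]],
    [0, [0, 0, 0], [0, 0, -5]],
    [0, [0, 0, 0], [0, 0, -2]],
    [0, [0, 0, 0], [0, 0, 0]],
  ],
)

```text
time_s: 27.85
tool_pos: [0.5796, 0.1176, 0.1963]
tool_rot: [[0.921, -0.391, -0.0], [-0.391, -0.921, 0.0], [-0.0, -0.0, -1.0]]
contact_force: [1.1, -1.2, 3.3]
opening: 0.0147
grasp_force: 25.0
```

```bash
python3 -c "
from h import *
chk('l'); ticks('jkl')"
```

```text
t 27.85 tcp [579.6 117.6 196.3] yaw -22.99 tilt [-0.0003  0.0003] F [ 1.15 -1.22  3.31] T [-0.162 -0.032 -0.004] open 14.7 g 25.0 q6 1.983 0.012
mean F [ 0.73 -0.69  3.01] Tz [-0.129 -0.062  0.022] +- 0.0163
thimble px 174 190 214 237
j k top 0.97 ticks 1.75 max 14.7
k l top 1.29 ticks 2.0 max 23.0
```

```bash
python3 - <<'E'
from h import *
g=lambda k:cv2.imread(f"f_{k}_6.png")[209:234,174:192].astype(float).mean(2)
for a,b in("jk","kl","ij"):
    print(a,b); d=g(b)-g(a)
    for r in range(25): print(209+r,' '.join(f"{int(round(v)):3d}" for v in d[r]))
E
```

```text
j k
209   6   2  -7 -40 -49  -3   2  -1   0  -2  -1   2   0  -1   1   0   0  -1
210  -2  -4 -16 -40 -31   5  -1   3  -3  -4  -4  -3   0  -1   0   0   0   1
211  -5 -13 -28 -28  -3   3  -5   0  -2   1  -3  -1   2  -5   0   0   1   0
212  -4 -10 -11   0   4   3  -2   0  -1   1   0   4   2  -4  -1   0   0   0
213   0   0   0   0   0   0  -1   0   1   0   0   0   0   0   0  -1   0   0
214   0   0   0   0   0   0   0   1   0   0   0   0  -1   0   1   0   0   0
215   2   0   1   0   0   0   1   0   0   0   0   0   0   0   0   1   0   0
216   5   1   0   0   0   0   0   0   0  -1   0   0   1   1   0   0   1   0
217   2   2   0   3   3   0  -1   0   0   0   0   3   2   0   0   0   1   0
218   4   6   0   4   7   1   1   0   0   0   0   5   4   0  -1   0   0   1
219   8  10   0   0   1   1   0   0   0   1   1   7   7   0   0  -1  -1   0
220   0   1   0   1   1  -1   1   1   1   1   1   1  -1   1   0   0  -1  -1
221 -16 -15  -1   0   1   0   0   0   1   3  -1  -1  -3  -5   0  -2   0   1
222 -30 -28  -2  -2   0   0   0   0   8  11  -1  -3  -6 -10   0   0   0   0
223   0   0   0   1   0   1   0 
[... 3911 characters left out ...]
  -2   0   0   0
225  -1  -1   0   0   1   1   0  -2   0   1   0  -1   3   8   3   0   0   1
226   5   4   0  -1   5   2  -5  -1  -1   0   0   4  14   5  -6   0   0  -1
227  12  12   0  -7   6  11  -7   4  -5  -1  -4   8  27  -3  -2   0   0   0
228   9  17   5 -28  -4  16   0  13 -14   0 -11 -10  21   0   0   0   0   0
229   2   8   7 -20  -4   9  -2   8  -3  11  -6  -9   8   0   0   0   0   0
230   0   0   0  -6  -2   1  -1   7   6   9   0   0   0   0   0   0   1   1
231   0   1   0   0   0   0   0  -1   0   0   0   0  -1   0   0   0   0   0
232  -1   0   0   0   1  -1   0   1   0   1  -1   0   0   0   0   0   0   0
233   0   0   0   0   0   0   0  -1   0   1   0  -1   1   0  -1  -1  -1   0
```

From j on, the thimble stands still while the cap turns: only sparse sub-pixel changes, and torque is up to about 0.022. So slip began 24–36° ago, inside the eighth of a turn. Stop, release and retreat.

>>> apply_moves(
  deltas=[
    [0.1, [0, 0, 0], [0, 0, 0]],
    [0.3, [0, 0, 0], [0, 0, 0]],
    [0.5, [0, 0, 0], [0, 0, 0]],
    [0.5, [0, 0, 0], [0, 0, 0]],
    [0.5, [0, 0, 0.5], [0, 0, 0]],
    [0.5, [0, 0, 2], [0, 0, 0]],
    [0.5, [0, 0, 2], [0, 0, 0]],
    [0.5, [0, 0, 2], [0, 0, 0]],
    [0.5, [-2, -3, 2], [0, 0, 0]],
    [0.5, [-3, -4, 0], [0, 0, 0]],
    [0.5, [-3, -4, 0], [0, 0, 0]],
    [0.5, [-3, -4, 0], [0, 0, 0]],
  ],
)

```text
time_s: 29.4
tool_pos: [0.4686, -0.0336, 0.2818]
tool_rot: [[0.921, -0.39, 0.001], [-0.39, -0.921, -0.001], [0.001, 0.0, -1.0]]
contact_force: [1.7, -0.8, 0.5]
opening: 0.043
grasp_force: 0.0
```

```bash
python3 - <<'E'
from h import *
st(); c=axle(); cv2.imwrite("f_m_6.png",c["frame"][:,:,::-1]); ticks("jklm")
g=lambda k:cv2.imread(f"f_{k}_6.png")
o=[cv2.resize(a[205:280,160:205],None,fx=8,fy=8,interpolation=cv2.INTER_CUBIC) for a in(cv2.cvtColor(np.load("scene4.npz")["frame"],cv2.COLOR_RGB2BGR),g("m"))]
cv2.imwrite("pics/end.png",np.hstack(o))
E
```

```text
t 29.4 tcp [468.6 -33.6 281.8] yaw -22.93 tilt [ 0.0009 -0.0005] F [ 1.7  -0.83  0.51] T [-0.01   0.001  0.028] open 43.0 g 0.0 q6 1.662 -0.31
top -0.2 63 X [-159.4 -158.5 -130.7] Y [-3.9 -0.2  6.2] z [58.1 60.2 62.5]
top -0.112 72 X [-111.7 -111.7  -90.6] Y [-6.9 -0.6  7. ] z [58.9 61.4 62.3]
top -0.06 132 X [-60.  -59.2 -16.2] Y [-6.3 -0.7  6.7] z [59.3 62.3 63.2]
scene -0.2 140 X [-161.3 -160.7 -130.5] Y [-6.2  1.7  5.9] z [56.7 58.7 60.1]
scene -0.112 91 X [-111.9 -111.8  -90.5] Y [-7.1  3.1 13.4] z [58.7 60.2 60.7]
scene -0.06 145 X [-60.  -59.3 -16. ] Y [-5.2  2.6  6.6] z [58.6 60.3 60.9]
j k top 0.97 ticks 1.75 max 14.7
k l top 1.29 ticks 2.0 max 23.0
l m top 3.49 ticks 0.97 max 3.0
```

View pics/end.png

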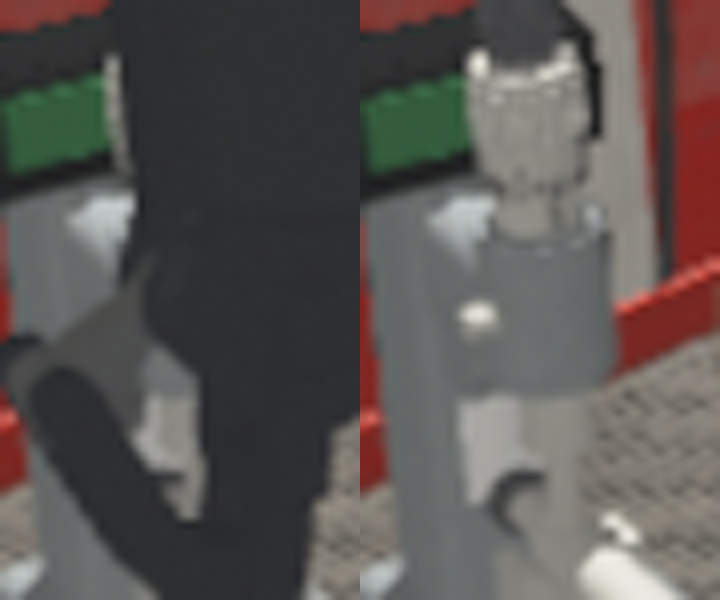

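The last picture shows the gripper clear, the spindle down on the axle near crop (540,500) and the cap free. The axle has not moved and still sits at home, so I'm handing in.

```bash
python3 -c "
from h import *
print(ctrl.sign_off())"
```

```text
the job is handed in; nothing more can be done
None
```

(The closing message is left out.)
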